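Slide a flask half through the sprung gate of the cooling bay

ROBOT

A 7-joint arm with a two-finger parallel gripper is mounted at the origin on a cart in front of the work surface, level with it; the furniture and walls round the work are solid. World frame = base frame: x ahead of the robot, y to its left, z up, the work surface at z = 0. Lengths are in m, angles in rad, forces in N, time in s.
With the tool pointing down it reaches from about 0.425 to 0.925 m from the base axis. Payload 6.8 kg.
Tool frame: the origin (TCP) lies midway between the tips of the shut fingers; the grasp point (between the pads) lies 19 mm behind it; z points along the fingers, y is the line along which they close (so a half turn about z gives the same grasp; the last joint's range is limited). The gripper opens to 85 mm and grips with 20 to 120 N. Pads are 22 mm wide; open, the fingers measure 114 mm over their backs; the gripper's body (76 mm by 85 mm) begins 54 mm behind the grasp point. The pads swing forward as they close: fully open they stand 13 mm farther back than shut.
Start: joints at [1.004, 0.477, 0.022, 1.555, -0.011, 1.109, -0.083], TCP at [0.299, -0.605, 0.231] pointing down, gripper open.
Joint ranges: [-2.96, 2.96], [-0.34, 2.1], [-1.41, 1.46], [0.24, 2.44], [-1.37, 4.51], [0.17, 1.92], [-2.96, 2.96]. Speed limits (rad/s): [2.39, 2.39, 3.14, 3.14, 3.14, 3.14, 3.14].

INTERFACE

Orientations are given as a rotation vector (axis times angle).
In Python, from bench import r gives the robot as it stands. The module is installed in compiled form; this text tells all that it offers.
- The arm moves only by the tool apply_moves, never from a script. Its argument "rows" is a list of rows, each a list of 6 numbers: the shift along the tool's x, y, z scaled (see below), then the turn, a rotation vector about the tool's x, y, z scaled (see below). A call has 1 to 5 rows; each row is the pose to reach, as a shift and turn from the pose commanded when the call began, along the tool's axes at that moment; what a row does not reach only later rows make up. The controller multiplies each number of a shift by 0.25 m and each number of a turn by 90 degrees. A row lasts 1/8 s, in which the tool goes at most 62.5 mm and 10.7 degrees, less where a joint would pass 70% of its speed; a pose out of reach is approached as far as the arm can. A call with a number of a shift or a turn outside -1 to 1 is refused whole. A call with a gripper value outside its range is refused whole. "claw" is the opening, from 0 (shut) to 1 (fully open), set as the call begins (left out, the last holds). The fingers move at their own pace and stop on an object; "newtons" is the grip in N (left out, the last holds). Time passes only in rows, so rows that repeat a pose let the fingers close. It gives the time, the measured TCP pose, the force, the opening and the grip force at its end, in the units of the state.
- r.get_obs(): the state, without advancing time (a new reading comes with each control period).
- r.grab_frame(name): name is "side" or "top"; returns a dict with "pixels" (384x512x3 uint8, red, green, blue), "intrinsics" (3x3 intrinsics, pixels), "eye" and "attitude" of the camera in the world. Camera axes: x right, y up, looking along -z (the intrinsics and any distortion apply to the point x, -y, -z); pixel columns grow to the right and rows downward; lengths in m; the calibration is good to about 2 mm. A picture is of the moment at which its call begins. There is no depth.
- r.hand_in(): hands the job in; it is judged then, once.
Trained networks look in a picture, given as the dict that the camera call returned (one of the last four; its "shot" number tells which), for a name from the list of things; names that differ only in an ending like _2 or _b are one class to them, and where a whole thing is asked for, a point or a joint stands for the part that bears it (a point fixed in the world has none). Each returns a list of dicts, best first, with "conf" (0 to 1); they miss things now and then, are a little off and sometimes report something else, mostly with a low value. They report only what shows in the picture. A call takes as long as a camera call. They do not tell look-alikes from the thing itself.
- r.search_frame(picture, thing): "rect" ([left, top, width, height] in pixels, round what is visible of it).
- r.outline_of(picture, thing): "pixels" (384x512 bool, what is visible of it) and "rect" ([left, top, width, height] in pixels, round what is visible of it).
- r.landmark_of(picture, thing): "point" ([column, row] in pixels: a listed point, or the origin of a listed thing).
The state is a dict: "clock": time; "joints": joint angles; "qvel": joint speeds; "tau": joint torques, N m; "tcp_pos": TCP position; "orientation": TCP orientation; "contact_force": force on the tool from outside, world axes, zero at the start; "moment": the same for the moment, N m; "grip_width": finger opening in m; "gripper_force": force on a finger pad.
Only numpy, scipy, OpenCV 4.12 (cv2) and the standard library are available. Lean on these libraries where they do the work, as an engineer would, in place of code of your own. Each camera call takes 0.05 s, during which the arm holds its last target. There are 200 camera calls.

TASK

Slide the round brass flask half along the work board, without picking it up or tipping it, in between the flared wings and through the two-leaf sprung gate into the cooling bay, far enough that both leaves swing fully shut behind it. Leave the flask half flat on the board inside the bay, and leave the other things on the bench where they are.

Things in the scene. Friction and masses are not known exactly. Their poses are not given: they have to be found in the camera images.
- flask_mid (a point): Centre, half-way up (15.5 mm above its underside), of the loose brass flask half: a low round open dish, 82 mm across and 31 mm high, about 0.42 kg, standing flat on a fixed plywood work board whose top is 12 mm above the bench (z = 0.012). Its z axis points up.
- bay: Cooling bay, an aluminium channel fixed to the board, open below: the flask half slides on the board itself. Origin on the board at the middle of the gate line; x points into the bay, y left across it, z up. Side walls behind the gate are 41 mm high, inner faces at y = +-53, outer at +-58 mm. Nothing spans the gate above.
- bay_mouth (a point): Point on the board midway between the front ends of the two flared wings, 45 mm before the gate line (bay x = -45 mm). The wings are 28 mm high; their inner faces are 116 mm apart here and narrow to 100 mm at the gate.
- bay_end (a point): Point on the board at the inner face of the end stop, on the bay's middle line, 153 mm past the gate line. Lips on the side walls (37 to 41 mm above the board, from bay x = 12 mm to here) leave an open slot 70 mm wide along the middle (y = +-35 mm): too narrow to lift the flask half out, wide enough for fingers to come down and travel along.
- gate_left (a joint): Angle of the left steel leaf (rad): 0 shut, to 1.5 swung into the bay; it opens only inwards. Upright hinge at bay x = 0, y = +50 mm; reaches 51 mm to the middle, 3 mm thick, 4 to 34 mm above the board. A light spring (0.2 N at its edge shut, 0.9 N wide open) shuts it. It rests on any finger standing in its way until that is lifted straight up and out.
- gate_right (a joint): The same for the right leaf, hinged at bay x = 0, y = -50 mm. Both leaves swing clear of the flask half once its centre is 80 mm or more past the gate line.
- tape: A loose beige roll of tape lying flat, 84 mm across, 24 mm high, much the size of the flask half but with a wide flat ring and an open hole; origin at the centre of its underside. A bystander.
- jaw_model: A loose white plaster jaw model, 67 x 66 x 28 mm; origin at the centre of its underside. A bystander.
- bur_stand: A loose wooden block with burs standing in it, 45 x 90 x 52 mm; origin at the centre of its underside. A bystander.
- pliers: Loose red-handled pliers lying flat, 157 x 67 x 15 mm; origin at the centre of the underside. A bystander.
There are look-alikes about, which are no part of the job. Leave any turquoise look-alike of the part that bears flask_mid alone.

How it is judged:
On the way:
1. The flask half stands in the gate, flat on the board, with both leaves pushed open by more than 0.5 rad (x of flask_mid in the frame of bay between -0.02 and 0.06 m and y of flask_mid in the frame of bay between -0.03 and 0.03 m and height (world z) of flask_mid below 0.037 m and value of joint each of gate_left, gate_right above 0.5 rad), for 0.05 s.
At the end, for the whole second after the job is handed in: The flask half rests flat on the board (tilt under 0.1 rad) wholly inside the bay, its centre 40 to 130 mm past the gate line and within 30 mm of the bay's middle line, and both leaves are shut behind it (under 0.1 rad) (x of flask_mid in the frame of bay between 0.04 and 0.13 m and y of flask_mid in the frame of bay between -0.03 and 0.03 m and height (world z) of flask_mid below 0.034 m and angle between flask_mid's own z axis and vertical below 0.1 rad and value of joint each of gate_left, gate_right below 0.1 rad and linear speed of flask below 0.01 m/s); the robot touches nothing.
It fails at once if The flask half is picked up (its centre rises more than 20 mm) (height (world z) of flask_mid above 0.0475 m).
It fails at once if The flask half is tipped by more than 0.35 rad (angle between flask_mid's own z axis and vertical above 0.35 rad).
It fails at once if A bystander is shifted by more than 30 mm (distance of any of tape, jaw_model, bur_stand, pliers from where it was at the start of the episode above 0.03 m).
It also fails if it takes over 48 s, if anything falls off the work surface, if the arm or the gripper's body presses on something with over 40 N, if the wrist force passes 120 N, or if a joint passes its speed limit or range.

## Working session

There is one attempt and no reset: what is moved stays moved. The work goes in short steps, Python scripts to look and compute and a tool call to move; the robot and the scene stay as the last step left them, time stands still between calls to the robot, and variables do not carry over. Pictures are saved under pics/ and viewed, at most 10 in all, crops included, and the job is handed in when it is done.

Besides the shell and the picture viewer there is one more tool, called by a JSON object that holds its "op" and its "data". apply_moves: Moves the arm, as the interface text tells. Its arguments: {"type":"object","properties":{"rows":{"type":"array","items":{"type":"array","items":{"type":"number"}}},"claw":{"type":"number"},"newtons":{"type":"number"}},"required":["rows"]}

```bash
mkdir -p pics
cat > h.py <<'E'
import numpy as np, cv2
from bench import r
from scipy.spatial.transform import Rotation as R
def att(f):
    a=np.array(f["attitude"],float)
    return a if a.shape==(3,3) else R.from_rotvec(a).as_matrix() if a.size==3 else R.from_quat(a).as_matrix()
def ray(f,p,z):
    K=np.array(f["intrinsics"]);d=np.linalg.solve(K,[p[0],p[1],1]);d=att(f)@(d*[1,-1,-1]);e=np.array(f["eye"])
    return e+d*(z-e[2])/d[2]
def save(f,n): cv2.imwrite(n,f["pixels"][:,:,::-1])
E
python3 - <<'E'
from h import *
o=r.get_obs();print({k:np.round(v,3) for k,v in o.items()})
for n in("top","side"):
    f=r.grab_frame(n);save(f,f"pics/{n}0.png");print(n,f.keys(),f["eye"],f["attitude"],f["intrinsics"])
    for t,z in(("flask_mid",.0275),("bay",.012),("bay_mouth",.012),("bay_end",.012),("tape",0),("jaw_model",0),("bur_stand",0),("pliers",0)):
        for d in r.landmark_of(f,t)[:3]: print(t,np.round(d["conf"],2),np.round(d["point"]),np.round(ray(f,d["point"],z),3))
E
```

```text
{'clock': np.float64(0.0), 'joints': array([ 1.004,  0.478,  0.022,  1.556, -0.012,  1.109, -0.083]), 'qvel': array([ 0.   , -0.001, -0.   ,  0.001, -0.   , -0.001,  0.   ]), 'tau': array([ 1.0000e-03, -5.9645e+01,  1.6080e+00, -2.8120e+01,  1.2000e-02,
        9.0000e-03, -0.0000e+00]), 'tcp_pos': array([ 0.299, -0.605,  0.23 ]), 'orientation': array([-3.058e+00, -7.140e-01,  1.000e-03]), 'contact_force': array([-0.682,  0.06 , -0.348]), 'moment': array([-0.087, -0.005,  0.002]), 'gripper_force': np.float64(0.0), 'grip_width': np.float64(0.085)}
top dict_keys(['pixels', 'intrinsics', 'eye', 'attitude', 'shot']) [0.28410162 0.12746583 1.65959226] [ 0.13917466 -0.13415129 -1.57442419] [[438.28844317   0.         248.12219444]
 [  0.         438.28844317 189.70879179]
 [  0.           0.           1.        ]]
flask_mid 0.67 [ 99. 228.] [0.43  0.688 0.028]
flask_mid 0.57 [228. 190.] [0.57  0.208 0.028]
bay 0.6 [324. 205.] [ 0.511 -0.154  0.012]
bay_mouth 0.63 [313. 207.] [ 0.505 -0.115  0.012]
bay_end 0.94 [368. 213.] [ 0.481 -0.319  0.012]
bay_end 0.32 [166. 224.] [0.446 0.442 0.012]
tape 0.79 [233. 228.] [0.429 0.192 0.   ]
jaw_model 0.77 [166. 224.] [0.445 0.442 0.   ]
bur_stand 0.61 [259. 161.] [0.69  0.088 0.   ]
pliers 0.46 [387. 225.] [ 0.437 -0.392  0.   ]
side dict_keys(['pixels', 'intrinsics', 'eye', 'attitude', 'shot']) [ 0.32979753 -1.31628309  1.25281421] [ 0.89058423 -0.06382462 -0.1687787 ] [[479.65414364   0.         255.13309619]
 [  0.         479.65414364 194.59969395]
 [  0.           0.           1.        ]]
flask_mid 0.61 [249. 190.] [0.554 0.215 0.028]
flask_mid 0.5 [210. 138.] [0.439 0.649 0.028]
bay 0.82 [256. 262.] [ 0.516 -0.171  0.012]
bay_end 0.74 [254. 295.] [ 0.485 -0.314  0.012]
tape 0.51 [221. 202.] [0.434 0.196 0.   ]
jaw_model 0.62 [220. 165.] [0.46  0.452 0.   ]
bur_stand 0.56 [291. 212.] [0.703 0.083 0.   ]
pliers 0.68 [246. 315.] [ 0.447 -0.377  0.   ]
```

Run:
```python
import cv2,numpy as np
a=cv2.imread("pics/top0.png")[130:280,60:440];cv2.imwrite("pics/top0c.png",cv2.resize(a,None,fx=2.1,fy=2.1,interpolation=2))
a=cv2.imread("pics/side0.png")[110:340,130:400];cv2.imwrite("pics/side0c.png",cv2.resize(a,None,fx=2.6,fy=2.6,interpolation=2))
```

```text
(no output)
```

View pics/top0c.png

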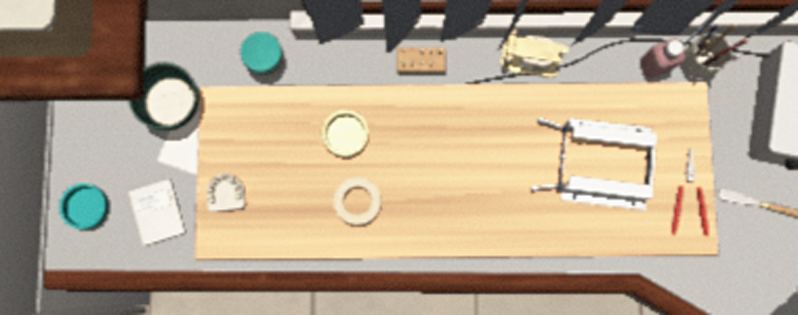

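View pics/side0c.png

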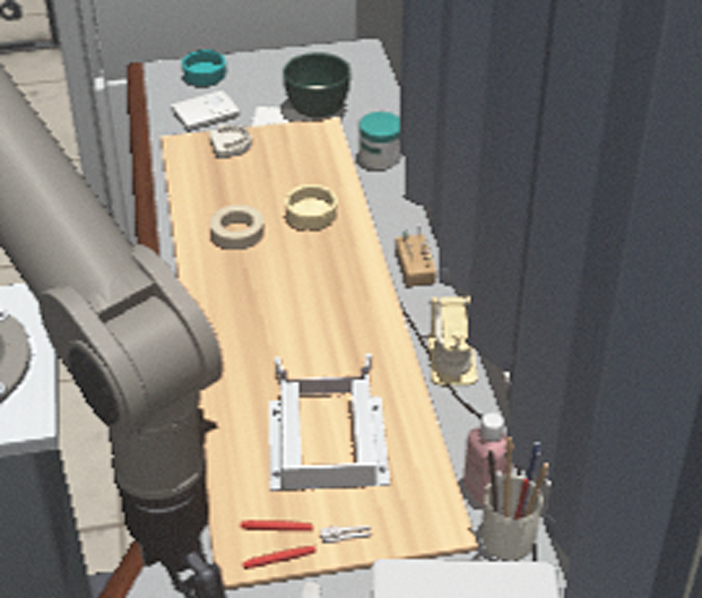

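The top crop shows the brass flask half at about (224,194) in full-picture pixels, with the tape below it at (230,226). The bay's wing tips are at x≈316, its gate line at x≈327 and its end at x≈370. The turquoise look-alikes lie well away. The side crop agrees and shows the dish open upward. Next I'll refine the bay and flask poses.

Run:
```python
from h import *
for n in("top","side"):
    f=r.grab_frame(n)
    for t,z in(("flask_mid",.0275),("bay",.012)):
        for d in r.outline_of(f,t)[:2]:
            m=d["pixels"].astype(np.uint8);c=max(cv2.findContours(m,0,1)[0],key=cv2.contourArea)
            if t=="bay":
                print(n,t,d["conf"],d["rect"])
            else:
                # project hull of cylinder: fit xy by IoU
                from scipy.optimize import minimize
                K=np.array(f["intrinsics"]);A=att(f);e=np.array(f["eye"])
                def proj(P):
                    q=(P-e)@A*[1,-1,-1];q=q@K.T;return q[:,:2]/q[:,2:]
                a=np.linspace(0,2*np.pi,60)
                M=cv2.moments(m,True);g=np.array([M["m10"],M["m01"]])/M["m00"]
                def cost(x):
                    P=np.concatenate([np.c_[x[0]+.041*np.cos(a),x[1]+.041*np.sin(a),0*a+zz] for zz in(.012,.043)])
                    h=cv2.convexHull(proj(P).astype(np.float32));MM=cv2.moments(h);return np.hypot(*(np.array([MM["m10"],MM["m01"]])/MM["m00"]-g))
                s=minimize(cost,ray(f,g,.0275)[:2],method="Nelder-Mead")
                print(n,t,d["conf"],d["rect"],np.round(s.x,4),s.fun)
    a=f["pixels"][:,:,::-1]
    x,y,w,h=(300,175,85,70) if n=="top" else (225,235,65,70)
    cv2.imwrite(f"pics/{n}bay.png",cv2.resize(a[y:y+h,x:x+w],None,fx=8,fy=8,interpolation=2))
```

```text
top flask_mid 0.88 [88.0, 215.2, 27.1, 27.9] [0.4313 0.6868] 9.512652719051593e-05
top flask_mid 0.64 [215.2, 178.9, 20.5, 25.8] [0.5589 0.2216] 8.307129459911308e-05
top bay 0.72 [309.2, 186.4, 65.8, 43.0]
top bay 0.58 [214.4, 181.1, 20.8, 20.8]
side flask_mid 0.68 [202.0, 129.0, 15.5, 16.2] [0.4312 0.6715] 0.0002151353186393637
side flask_mid 0.65 [239.9, 180.3, 23.4, 17.0] [0.561  0.2242] 7.802009061920694e-05
side bay 0.67 [236.1, 245.6, 42.9, 53.6]
```

View pics/topbay.png

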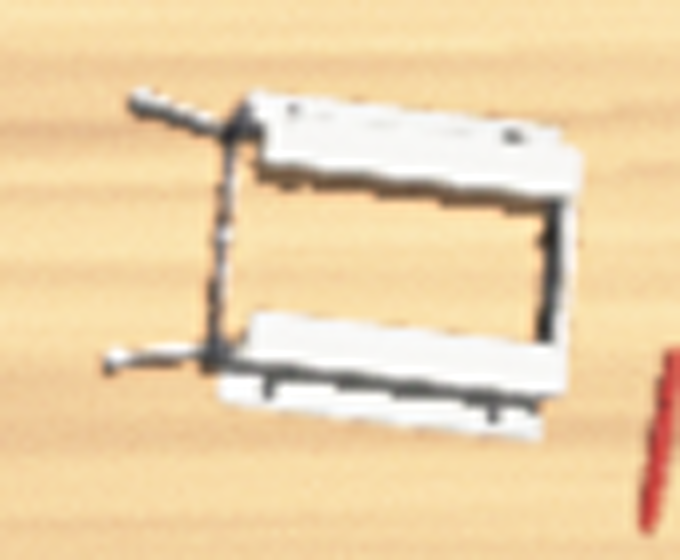

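View pics/sidebay.png

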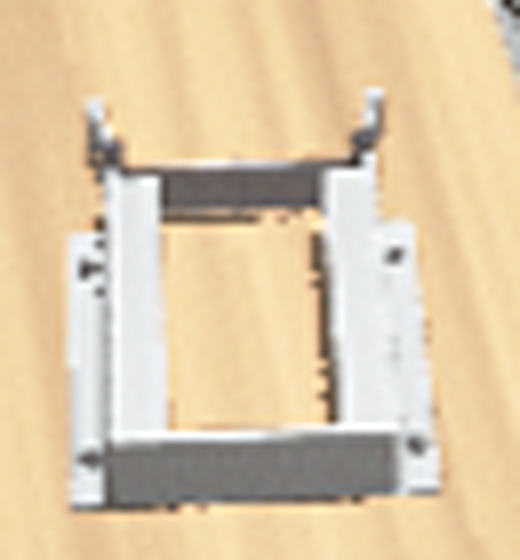

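The top bay crop shows the leaf hinges at (230,130) and (213,355), the wing tips at (138,101) and (112,360), and the inner lip corners. The side crop shows the same features. I'll fit the bay pose to them.

Run:
```python
from h import *
from scipy.optimize import least_squares
F={n:r.grab_frame(n) for n in("top","side")}
T=[("top",(300,175),p) for p in[((230,130),(0,50),34),((213,355),(0,-50),34),((138,101),(-45,60),28),((112,360),(-45,-60),28),((258,172),(12,35),41),((250,313),(12,-35),41),((555,200),(153,35),41),((548,343),(153,-35),41)]]
T+=[("side",(225,235),p) for p in[((115,170),(0,-50),34),((358,160),(0,50),34),((95,100),(-45,-60),28),((375,92),(-45,60),28),((160,172),(12,-35),41),((328,172),(12,35),41),((167,432),(153,-35),41),((333,428),(153,35),41)]]
for sel in(("top",),("side",),("top","side")):
    W=[];B=[]
    for n,o,(uv,b,z) in T:
        if n in sel:
            W.append(ray(F[n],[o[0]+(uv[0]+.5)/8-.5,o[1]+(uv[1]+.5)/8-.5],.012+z/1000)[:2]);B.append(np.array(b)/1000)
    W=np.array(W);B=np.array(B)
    def res(p):
        c,s=np.cos(p[2]),np.sin(p[2]);return (B@np.array([[c,s],[-s,c]])+p[:2]-W).ravel()
    S=least_squares(res,[.5,-.15,-1.75],loss="soft_l1",f_scale=.004)
    print(sel,np.round(S.x,4));print(np.round(res(S.x).reshape(-1,2)*1000,1).tolist())
p=S.x;d=np.array([np.cos(p[2]),np.sin(p[2])]);l=np.array([-d[1],d[0]])
fl=np.array([.560,.223]);q=fl-p[:2];print("flask in bay",q@d,q@l)
o=r.get_obs();M=R.from_rotvec(o["orientation"]).as_matrix();print(M.round(3));print("tool y yaw",np.arctan2(M[1,1],M[0,1]))
```

```text
('top',) [ 0.5092 -0.1621 -1.6867]
[[-1.9, -0.1], [4.0, -0.5], [-2.0, 2.0], [0.6, -0.4], [2.8, 0.6], [-1.0, 2.4], [0.8, -2.6], [-2.3, -1.4]]
('side',) [ 0.5113 -0.1684 -1.7156]
[[4.2, 1.0], [-1.2, 0.4], [2.6, -2.6], [-1.6, -1.6], [-0.8, -1.5], [-2.4, 1.9], [-1.5, 0.9], [2.0, 1.1]]
('top', 'side') [ 0.5102 -0.1651 -1.7   ]
[[-1.1, -3.8], [5.1, -2.9], [-0.5, -1.9], [2.2, -2.7], [3.6, -2.8], [-0.1, -0.2], [-0.3, -5.8], [-3.3, -3.7], [3.0, 3.5], [-2.2, 4.4], [0.7, -0.2], [-3.2, 2.7], [-1.7, 1.2], [-3.2, 5.6], [-0.3, 3.3], [3.4, 4.6]]
flask in bay -0.391331681516281 -0.000607226033178809
[[ 0.897  0.443  0.   ]
 [ 0.443 -0.897 -0.   ]
 [ 0.     0.    -1.   ]]
tool y yaw -1.1119933840762446
```

{"op": "apply_moves", "data": {"rows": [[0.2,-0.2,0,0,0,0.1],[0.4,-0.42,0,0,0,0.2],[0.6,-0.62,0,0,0,0.3],[0.8,-0.83,0,0,0,0.374],[0.96,-1,0,0,0,0.374]], "claw": 0.3}}

```text
clock: 1.92
tcp_pos: [0.3939, -0.3054, 0.2316]
orientation: [3.134, -0.204, 0.001]
contact_force: [2.1, -0.9, 0.9]
grip_width: 0.0259
gripper_force: 0.0
```

{"op": "apply_moves", "data": {"rows": [[0.08,-0.2,0,0,0,0],[0.16,-0.4,0,0,0,0],[0.24,-0.6,0,0,0,0],[0.32,-0.8,0,0,0,0],[0.36,-1,0,0,0,0]]}}

```text
clock: 2.55
tcp_pos: [0.5158, -0.0693, 0.2316]
orientation: [-3.135, 0.202, -0.002]
contact_force: [0.3, -0.4, -0.5]
grip_width: 0.0259
gripper_force: 0.0
```

{"op": "apply_moves", "data": {"rows": [[0,-0.24,0,0,0,0],[0,-0.48,0,0,0,0],[0,-0.7,0.0,0,0,0],[0,-0.9,0.1,0,0,0],[0,-0.98,0.2,0,0,0]]}}

```text
clock: 3.18
tcp_pos: [0.5462, 0.1762, 0.1812]
orientation: [-3.133, 0.195, -0.002]
contact_force: [-0.0, -1.7, 0.0]
grip_width: 0.0254
gripper_force: 0.0
```

{"op": "apply_moves", "data": {"rows": [[0,0,0,0,0,0],[0,0,0,0,0,0],[0,0,0,0,0,0]]}}

```text
clock: 3.55
tcp_pos: [0.547, 0.1707, 0.1825]
orientation: [-3.135, 0.206, -0.003]
contact_force: [-0.4, 0.2, 0.1]
grip_width: 0.0257
gripper_force: 0.0
```

Run:
```python
from h import *
o=r.get_obs();print(o["tcp_pos"],o["orientation"],o["contact_force"],o["grip_width"])
M=R.from_rotvec(o["orientation"]).as_matrix();print((M.T@(np.array([.560,.223,.08])-o["tcp_pos"]))/.25)
f=r.grab_frame("side");a=f["pixels"][:,:,::-1];cv2.imwrite("pics/s2.png",cv2.resize(a[120:240,180:320],None,fx=4,fy=4,interpolation=2))
```

```text
[0.54695924 0.17066164 0.18245411] [-3.13480978e+00  2.05600456e-01 -2.89631963e-03] [-0.36498301  0.18582055  0.13374787] 0.02566626402201007
[ 0.02361956 -0.21430463  0.40989631]
```

View pics/s2.png

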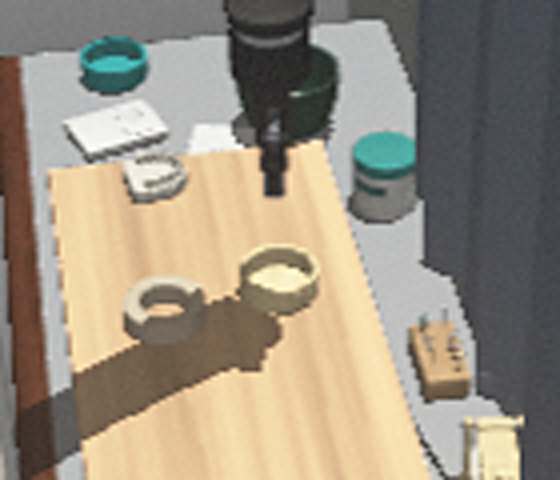

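The side crop shows the empty dish with a thin wall and an open inside, and the gripper above and behind it. I'll narrow the fingers, move over the dish and go down.

{"op": "apply_moves", "data": {"rows": [[0.024,-0.11,0.1,0,0,0],[0.024,-0.214,0.2,0,0,0],[0.024,-0.214,0.35,0,0,0],[0.024,-0.214,0.41,0,0,0],[0.024,-0.214,0.41,0,0,0]], "claw": 0.15}}

```text
clock: 4.22
tcp_pos: [0.5588, 0.2232, 0.0785]
orientation: [3.134, -0.204, -0.002]
contact_force: [0.1, 0.3, 0.1]
grip_width: 0.0129
gripper_force: 0.0
```

{"op": "apply_moves", "data": {"rows": [[0,0,0,0,0,0],[0,0,0,0,0,0]]}}

```text
clock: 4.47
tcp_pos: [0.5599, 0.2244, 0.0803]
orientation: [-3.134, 0.203, -0.003]
contact_force: [0.4, 0.1, 0.2]
grip_width: 0.0128
gripper_force: 0.0
```

Run:
```python
from h import *
o=r.get_obs();print(o["tcp_pos"],o["contact_force"],o["grip_width"])
M=R.from_rotvec(o["orientation"]).as_matrix();print((M.T@(np.array([.560,.223,.026])-o["tcp_pos"]))/.25)
f=r.grab_frame("side");a=f["pixels"][:,:,::-1];b=cv2.resize(a[150:220,210:300],None,fx=6,fy=6,interpolation=2)
f=r.grab_frame("top");a=f["pixels"][:,:,::-1];c=cv2.resize(a[165:235,205:250],None,fx=6,fy=6,interpolation=2)
cv2.imwrite("pics/s3.png",np.hstack([b[:,:500],c]))
```

```text
[0.55989421 0.22438508 0.08028172] [0.44569452 0.09458058 0.17253742] 0.0127665337038724
[0.00066609 0.00568324 0.21712256]
```

View pics/s3.png

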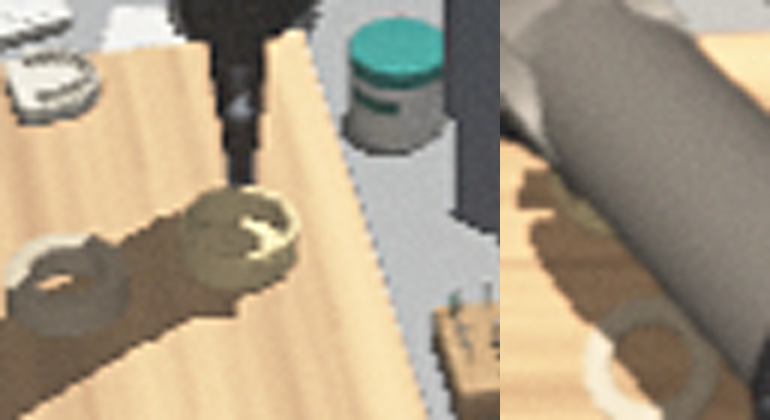

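The side crop shows the fingertips at (240,183), straight above the dish. The column lines up with the dish's middle. I'll go down in steps.

{"op": "apply_moves", "data": {"rows": [[0,0,0.06,0,0,0],[0,0,0.11,0,0,0],[0,0,0.15,0,0,0],[0,0,0.16,0,0,0],[0,0,0.16,0,0,0]]}}

```text
clock: 5.2
tcp_pos: [0.5589, 0.2243, 0.0385]
orientation: [3.135, -0.202, -0.001]
contact_force: [0.1, -0.2, 0.5]
grip_width: 0.0132
gripper_force: 0.0
```

{"op": "apply_moves", "data": {"rows": [[0,0,0.02,0,0,0],[0,0,0.035,0,0,0],[0,0,0.05,0,0,0],[0,0,0.05,0,0,0]]}}

```text
clock: 5.7
tcp_pos: [0.5587, 0.2242, 0.0259]
orientation: [3.135, -0.202, -0.001]
contact_force: [0.8, 0.3, -0.9]
grip_width: 0.0128
gripper_force: 0.0
```

{"op": "apply_moves", "data": {"rows": [[0,0,0,0,0,0],[0,0.04,0,0,0,0],[0,0.1,0,0,0,0],[0,0.18,0,0,0,0],[0,0.26,0,0,0,0]], "claw": 0.3, "newtons": 20}}

```text
clock: 6.32
tcp_pos: [0.5505, 0.1582, 0.0265]
orientation: [-3.135, 0.203, -0.001]
contact_force: [0.4, 3.6, -0.3]
grip_width: 0.0256
gripper_force: 1.6
```

{"op": "apply_moves", "data": {"rows": [[0,0.1,0,0,0,0],[0,0.2,0,0,0,0],[0,0.3,0,0,0,0],[0,0.38,0,0,0,0],[0,0.42,0,0,0,0]]}}

```text
clock: 6.95
tcp_pos: [0.5369, 0.054, 0.0264]
orientation: [3.135, -0.205, 0.0]
contact_force: [0.2, 4.1, -0.1]
grip_width: 0.0252
gripper_force: 1.6
```

```bash
cat > chk.py <<'E'
from h import *
import sys
p=np.array([.5102,-.1651]);d=np.array([np.cos(-1.7),np.sin(-1.7)]);l=np.array([-d[1],d[0]])
o=r.get_obs();q=o["tcp_pos"][:2]-p;M=R.from_rotvec(o["orientation"]).as_matrix()
print("t",o["clock"],o["tcp_pos"],"bay",q@d,q@l,"yaw",np.arctan2(M[1,1],M[0,1]),"F",o["contact_force"],o["grip_width"])
for n in("side","top"):
    f=r.grab_frame(n)
    for t in r.landmark_of(f,"flask_mid")[:3]:
        w=ray(f,t["point"],.0275)[:2]-p;print(n,round(t["conf"],2),w@d,w@l)
    if n=="side": a=f["pixels"][:,:,::-1];cv2.imwrite(sys.argv[1],cv2.resize(a[160:320,200:330],None,fx=3.7,fy=3.7,interpolation=2))
E
python3 chk.py pics/s4.png
```

```text
t 6.95 [0.53692216 0.05396072 0.02642393] bay -0.2206778088904947 -0.0017253380843015133 yaw -1.70129658941921 F [ 0.24764219  4.06570433 -0.08962295] 0.02524934416856239
side 0.75 -0.8235167410541336 -0.18521617214201377
side 0.72 -0.23247428744880008 -0.007196240755651071
top 0.86 -0.8374365371223431 -0.1772022994345339
top 0.49 -0.22471921175402493 -0.0061019739182234635
```

View pics/s4.png

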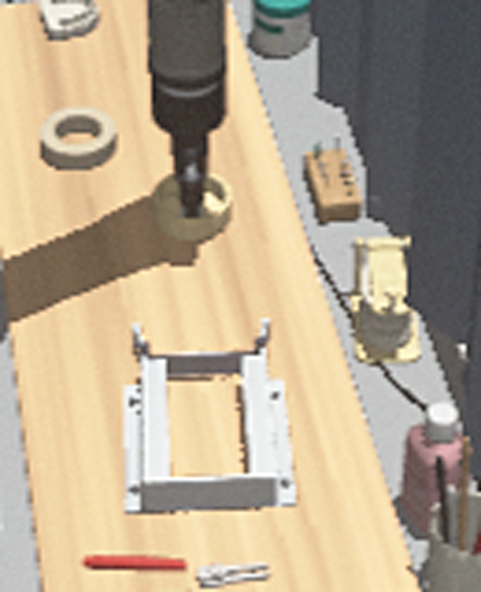

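The side crop shows the dish at (193,205) with the fingers inside, moving straight towards the bay. I'll continue to the mouth.

{"op": "apply_moves", "data": {"rows": [[0.004,0.12,0,0,0,0],[0.008,0.24,0,0,0,0],[0.008,0.36,0,0,0,0],[0.008,0.46,0,0,0,0],[0.008,0.52,0,0,0,0]]}}

```text
clock: 7.78
tcp_pos: [0.5228, -0.0731, 0.0264]
orientation: [-3.134, 0.201, -0.001]
contact_force: [1.1, 4.3, 1.6]
grip_width: 0.0258
gripper_force: 2.2
```

```bash
python3 chk.py pics/s5.png
```

```text
t 7.775 [ 0.5227516  -0.07305817  0.02640396] bay -0.09289185227876955 0.0005878963922259869 yaw -1.6987535312306539 F [1.1467117  4.33687106 1.5674671 ] 0.025761214534095953
side 0.58 -0.09319152634612794 -0.009277876994621974
side 0.45 -0.8093921827260205 -0.17711173617951192
side 0.24 0.25999081752825925 -0.03348326742290584
top 0.69 -0.8334426264808477 -0.19287987857437974
top 0.56 -0.09305945000334753 0.01220598839435764
```

View pics/s5.png

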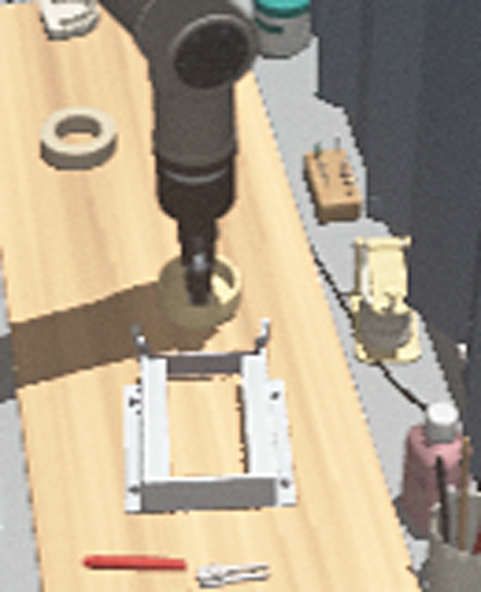

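The dish, at (201,290), is centred between the wing tips at 140 and 264. I'll take it through the gate slowly.

{"op": "apply_moves", "data": {"rows": [[0,0.08,0,0,0,0],[0,0.16,0,0,0,0],[0,0.24,0,0,0,0],[0,0.32,0,0,0,0],[0,0.4,0,0,0,0]]}}

```text
clock: 8.6
tcp_pos: [0.5103, -0.1696, 0.0263]
orientation: [-3.133, 0.196, -0.0]
contact_force: [2.1, 7.7, 1.1]
grip_width: 0.0256
gripper_force: 3.9
```

{"op": "apply_moves", "data": {"rows": [[0,0,0,0,0,0],[0,0.06,0,0,0,0],[0,0.12,0,0,0,0],[0,0.18,0,0,0,0]]}}

```text
clock: 9.1
tcp_pos: [0.5044, -0.2144, 0.0262]
orientation: [-3.133, 0.196, 0.0]
contact_force: [0.7, 5.9, 0.3]
grip_width: 0.0254
gripper_force: 3.0
```

```bash
python3 chk.py pics/s6.png
```

```text
t 9.1 [ 0.50442331 -0.21441228  0.02618132] bay 0.04964554705234294 0.0006250730726138825 yaw -1.6959386603390967 F [0.7419576  5.87978355 0.28335279] 0.025369887331224313
side 0.61 0.04895002348685909 -0.007046013341958054
top 0.9 -0.8349867958221638 -0.18856261221291665
top 0.53 0.056284287279600186 0.008547640558041143
```

View pics/s6.png

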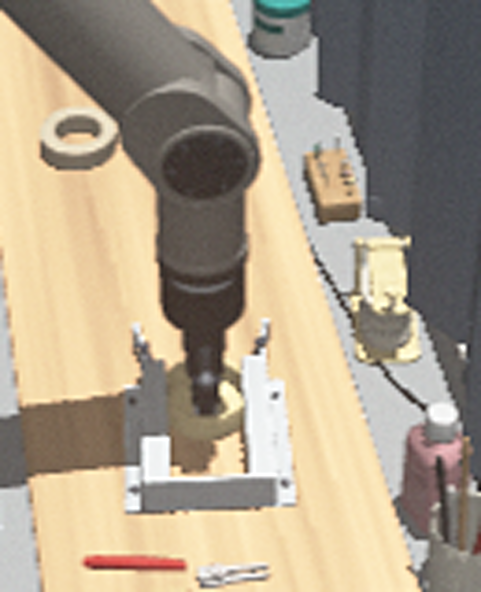

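The dish at (205,400) is inside the bay with the leaves open. I'll push about 55 mm further, back off to free the wall, then lift straight up.

{"op": "apply_moves", "data": {"rows": [[0,0.07,0,0,0,0],[0,0.14,0,0,0,0],[0,0.2,0,0,0,0],[0,0.22,0,0,0,0],[0,0.22,0,0,0,0]]}}

```text
clock: 9.93
tcp_pos: [0.4965, -0.2729, 0.0263]
orientation: [3.134, -0.204, 0.0]
contact_force: [-0.9, 0.5, -0.1]
grip_width: 0.0253
gripper_force: 0.0
```

{"op": "apply_moves", "data": {"rows": [[0,-0.01,0,0,0,0],[0,-0.02,0,0,0,0],[0,-0.025,0,0,0,0],[0,-0.025,0,0,0,0]], "claw": 0.15}}

```text
clock: 10.42
tcp_pos: [0.4977, -0.2653, 0.0263]
orientation: [3.135, -0.201, 0.0]
contact_force: [-0.7, -0.0, -0.4]
grip_width: 0.0129
gripper_force: 0.0
```

{"op": "apply_moves", "data": {"rows": [[0,0,-0.04,0,0,0],[0,0,-0.1,0,0,0],[0,0,-0.25,0,0,0],[0,0,-0.45,0,0,0],[0,0,-0.65,0,0,0]]}}

```text
clock: 11.05
tcp_pos: [0.4974, -0.2656, 0.1915]
orientation: [3.135, -0.202, 0.001]
contact_force: [0.2, -0.7, -0.5]
grip_width: 0.0129
gripper_force: 0.0
```

{"op": "apply_moves", "data": {"rows": [[0,-0.2,0,0,0,0],[0,-0.4,0,0,0,0],[0,-0.6,0,0,0,0],[0,-0.8,0,0,0,0],[0,-1,0,0,0,0]]}}

```text
clock: 11.68
tcp_pos: [0.5299, -0.0162, 0.1902]
orientation: [3.135, -0.202, 0.003]
contact_force: [0.9, 0.0, 0.3]
grip_width: 0.013
gripper_force: 0.0
```

{"op": "apply_moves", "data": {"rows": [[0,0,0,0,0,0],[0,0,0,0,0,0],[0,0,0,0,0,0]]}}

```text
clock: 12.05
tcp_pos: [0.5295, -0.0195, 0.1891]
orientation: [3.134, -0.206, 0.0]
contact_force: [-0.1, 0.2, -0.5]
grip_width: 0.0124
gripper_force: 0.0
```

```bash
python3 chk.py pics/s7.png
python3 - <<'E'
from h import *
f=r.grab_frame("side");a=f["pixels"][:,:,::-1];b=cv2.resize(a[235:305,225:290],None,fx=6,fy=6,interpolation=2)
f=r.grab_frame("top");a=f["pixels"][:,:,::-1];c=cv2.resize(a[175:245,305:380],None,fx=5.5,fy=6,interpolation=2)[:, :405]
cv2.imwrite("pics/s8.png",np.hstack([b,c]))
E
```

```text
t 12.05 [ 0.5295239  -0.0194743   0.18907823] bay -0.14690166059523274 0.00039975913873722545 yaw -1.702135925396721 F [-0.12603622  0.16775209 -0.50067809] 0.012430441844166779
side 0.75 0.09908962912723084 -0.004418451357592229
side 0.51 -0.8019480288488522 -0.18645787538405612
top 0.93 -0.8342455501290944 -0.1884723052291942
top 0.67 0.10416220326081649 -0.002398761893845093
```

View pics/s8.png

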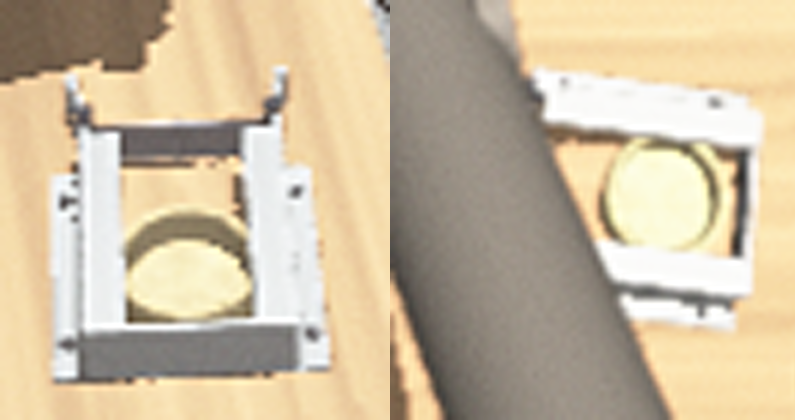

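The side half shows both leaves in line and shut at (180,125), with the dish flat inside the bay at about x = 100 mm. Nothing is touching it, so I'll hand in.

```bash
python3 -c "
from bench import r
print(r.hand_in())"
```

```text
the job is handed in; nothing more can be done
None
```

I slid the flask half through the gate into the cooling bay, where it lies flat about 100 mm past the gate line; both leaves look shut behind it, I saw no bystander move, and the job is handed in, though no verdict came back.

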